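# Put the medicine tray away in the counter cabinet

### The arm

A 7-joint arm with a two-finger parallel gripper is mounted at the origin on a cart in front of the work surface, level with it; the furniture and walls round the work are solid. World frame = base frame: x ahead of the robot, y to its left, z up, the work surface at z = 0. Lengths are in m, angles in rad, forces in N, time in s.
With the tool pointing down it reaches from about 0.4 to 0.85 m from the base axis. Payload 10.4 kg.
Tool frame: the origin (TCP) lies at the very end of the fingers, on their centre line; the grasp point (between the pads) lies 19 mm behind it; z points along the fingers, y is the line along which they close (so a half turn about z gives the same grasp; the last joint's range is limited). The gripper opens to 87 mm and grips with 3 to 60 N. Pads are 19 mm wide; open, the fingers measure 117 mm over their backs; the gripper's body (75 mm by 190 mm) begins 51 mm behind the grasp point.
Start: joints at [-1.238, 0.332, -0.065, 1.46, 0.022, 1.35, -0.088], TCP at [0.218, 0.586, 0.223] pointing down, gripper open.
Joint ranges: [-2.6, 2.6], [-0.5, 2.12], [-1.47, 1.34], [0.16, 2.42], [-1.27, 4.41], [0.06, 2.06], [-2.6, 2.6]. Speed limits (rad/s): [2.22, 2.22, 2.79, 2.79, 3.14, 3.14, 3.14].

### API

Orientations are given as a unit quaternion [x, y, z, w].
In Python, from bench import * gives the robot as it stands.
- The arm moves only by the tool carry_out, never from a script. Its argument "deltas" is a list of rows, each an object with "hand": the finger opening in mm, from 0 to 87; "dp": the shift along the tool's x, y, z each as a share of 250 mm, from -1 to 1, a list of three; "spin": the turn about the tool's z as a share of pi rad, from -1 to 1. In form: [{"hand": hand, "dp": [dx, dy, dz], "spin": spin}, ...]. A call has 1 to 20 rows; each row is the pose to reach, as a shift and turn from the pose commanded when the call began, along the tool's axes at that moment, turning the shorter way round; what a row does not reach only later rows make up. A row lasts 1/10 s, in which the tool goes at most 50 mm and 8.59 degrees, less where a joint would pass 70% of its speed; a pose out of reach is approached as far as the arm can. A call with a number of a shift or a turn outside -1 to 1 is refused whole. A call with a gripper value outside its range is refused whole. The fingers move at their own pace and stop on an object; "force" is the grip in N (left out, the last holds). Time passes only in rows, so rows that repeat a pose let the fingers close. It gives the time, the measured TCP pose, the force, the opening and the grip force at its end, in the units of the state.
- read_state(): the state, without advancing time (a new reading comes with each control period).
- camera(name): name is "scene" or "top" or "wrist"; returns the picture (420x560x3 uint8, red, green, blue); there is no depth.
- get_calibration(name): a dict with "fx", "fy", "cx", "cy" (pixels), "R" (3x3) and "t" (3): a world point X has camera coordinates R X + t; the wrist camera has in their place "mount" (4x4, takes a point from camera to tool coordinates, whose origin is the TCP and whose axes are the flange's). Camera axes: x right, y down, z forward; pixel columns grow to the right and rows downward; lengths in m; the calibration is good to about 2 mm. The wrist camera is an equidistant fisheye: a pixel r from the principal point sees the ray r / f radians off the axis. A picture is of the moment at which its call begins: read the wrist's pose just before it. get_calibration takes no time and is no camera call.
- close_job(): hands the job in; it is judged then, once.
The state is a dict: "time": time; "joint_positions": joint angles; "joint_vel": joint speeds; "joint_torque": joint torques, N m; "ee_pos": TCP position; "eef_rot": TCP orientation; "ft_force": force on the tool from outside, world axes, zero at the start; "torque": the same for the moment, N m; "width": finger opening in m; "grip_force": force on a finger pad.
Only numpy, scipy, OpenCV 4.12 (cv2) and the standard library are available. Lean on these libraries where they do the work, as an engineer would, in place of code of your own. Each camera call takes 0.05 s, during which the arm holds its last target. There are 200 camera calls.

### The job

Pull the small off-white steel medicine cabinet open by the bar handle on its door and swing the door wide. Then put the grey tray, with the two medicine boxes lying in it, all the way in on the steel shelf at the top of the cabinet, grip side towards the door, without spilling or tipping the boxes out, and shut the door fully. Do not disturb the red stapler to the left of the cabinet, or the round tin and the calculator on the counter to its right.

Things in the scene. Friction and masses are not known exactly. Their poses are not given: they have to be found in the camera images.
- med_cabinet: fixed off-white steel cabinet, 146 deep (x) x 240 wide (y) x 200 high. Origin: centre of its underside. x points to its back, z up; its open front (behind the door) is at x = -73 mm. Inside 214 wide, 140 deep (x -73 to +67). A steel shelf, top at z = 150, spans it; the roof above spans z 194 to 200 (44 clear over the shelf). Bottles below the shelf are fixed
- tray_place (a point): on the cabinet's shelf: the spot (cabinet x = -3, y = 0, z = 150 mm) where the tray's origin ends up when the tray is right in. Axes as the cabinet's. The tray has 7 mm play on either side, 10 mm in depth
- door (a joint): the cabinet's door, an off-white panel 240 wide x 190 high x 18 thick in front of the carcass: 0 rad = shut, grows as its left edge swings out to the robot and round to the right, stop at 1.75. It stays where it is left (light friction)
- door_hinge (a point): on the door's upright hinge axis, at the cabinet's right front edge (cabinet x = -83, y = -125), at z = 165 mm. Axes turn with the door: y runs along it from hinge to free edge (the panel spans y 5 to 245 mm), -x points out of its outer face, which is at x = -9 mm (inner face x = +9)
- door_handle (a point): grasp point on the door's handle, 165 mm above the counter; axes turn with the door like door_hinge's, in which it lies at x = -49, y = 215, z = 0 mm
- pull: the handle: an upright round steel bar 12 mm thick, from 65 to 190 mm above the counter, its axis 40 mm out from the door's outer face, on two thin posts at heights 82 and 172 mm. Its origin and axes are the door's (on the hinge axis, at counter height)
- med_tray: loose grey plastic tray, 130 deep (x) x 200 wide (y) x 20 high, about 0.18 kg, floor and walls 3 thick. Origin: centre of its underside. x points from the grip side to the far side, z up
- tray_grip (a point): centre of the tray's upright grip, a plain block 10 thick (x) x 80 wide (y) in the middle of the near wall, up to 28 mm above the tray's underside; in the tray's frame it spans x -65 to -55 mm and this point lies at x = -60, y = 0, z = 20 mm. Axes as the tray's
- pill_box_a: loose white medicine carton, 45 (x) x 75 (y) x 20 high, lying flat in the left far part of the tray. Origin: centre of its underside
- pill_box_b: the like carton in the right far part of the tray
- stapler: bystander: red stapler, 128 x 34 x 42, to the far left of the cabinet. Origin: centre of its underside
- tea_tin: bystander: round tin, 75 across x 58 high, to the right of the cabinet. Origin: centre of its underside
- calculator: bystander: desk calculator, 118 x 76 x 14, at the right end of the counter. Origin: centre of its underside
Things that resemble listed ones, but are neither listed nor needed, are in the scene too. What is shaped like the pill_box_b but blue is not meant.

How it is judged:
By the outcome, as a careful person would: the job done as asked, in the order asked, and still so for the second after the job is handed in, with the robot touching nothing.
It also fails if it takes over 72 s, if anything falls off the work surface, if the arm or the gripper's body presses on something with over 40 N, if the wrist force passes 120 N, or if a joint passes its speed limit or range.

## Working session

There is one attempt and no reset: what is moved stays moved. The work goes in short steps, Python scripts to look and compute and a tool call to move; the robot and the scene stay as the last step left them, time stands still between calls to the robot, and variables do not carry over. Pictures are saved under pics/ and viewed, at most 10 in all, crops included, and the job is handed in when it is done.

Besides the shell and the picture viewer there is one more tool, called after "Request:" by a JSON object that holds its "method" and its "body", one argument or row to a line. carry_out: Moves the arm, as the interface text tells. Its arguments: {"type":"object","properties":{"deltas":{"type":"array","items":{"type":"object","properties":{"hand":{"type":"number"},"dp":{"type":"array","items":{"type":"number","minimum":-1,"maximum":1}},"spin":{"type":"number","minimum":-1,"maximum":1}}}},"force":{"type":"number"}},"required":["deltas"]}

```bash
mkdir -p pics; ls; python3 - <<'E'
from bench import *
import cv2,numpy as np
s=read_state();print({k:np.round(v,3).tolist() for k,v in s.items()})
for n in("scene","top"):
    cv2.imwrite(f"pics/{n}0.png",camera(n)[:,:,::-1]);print({k:np.round(v,4).tolist() for k,v in get_calibration(n).items()})
print(get_calibration("wrist"))
E
```

```text
pics
{'time': 0.0, 'joint_positions': [-1.238, 0.333, -0.065, 1.461, 0.022, 1.35, -0.088], 'joint_vel': [-0.0, 0.002, -0.001, -0.002, -0.002, -0.001, 0.001], 'joint_torque': [-0.0, -62.324, 0.025, -38.99, -0.061, 0.04, 0.0], 'ee_pos': [0.218, 0.585, 0.222], 'eef_rot': [0.177, 0.984, -0.001, -0.0], 'ft_force': [0.503, 0.154, -0.454], 'torque': [-0.025, 0.013, -0.043], 'grip_force': 0.0, 'width': 0.087}
{'fx': 409.3749, 'fy': 409.3749, 'cx': 285.0797, 'cy': 211.3241, 'R': [[0.7179, -0.6958, -0.0227], [-0.3725, -0.3564, -0.8569], [0.5881, 0.6236, -0.5151]], 't': [-0.4117, 0.2668, 0.8182]}
{'fx': 513.0249, 'fy': 513.0249, 'cx': 283.2083, 'cy': 204.5406, 'R': [[0.0208, -0.9998, 0.008], [-0.9898, -0.0217, -0.1406], [0.1408, -0.005, -0.99]], 't': [-0.0945, 0.5569, 1.5533]}
{'fx': 325.19226210127806, 'fy': 325.19226210127806, 'cx': 281.7463650847606, 'cy': 205.69881247175127, 'mount': array([[ 2.34531220e-05, -9.60131686e-01, -2.79548108e-01,
         7.68785837e-02],
       [ 9.99999813e-01, -1.48387472e-04,  5.93545891e-04,
         3.29399214e-04],
       [-6.11363654e-04, -2.79548070e-01,  9.60131503e-01,
        -1.62236120e-01],
       [ 0.00000000e+00,  0.00000000e+00,  0.00000000e+00,
         1.00000000e+00]])}
```

View pics/scene0.png

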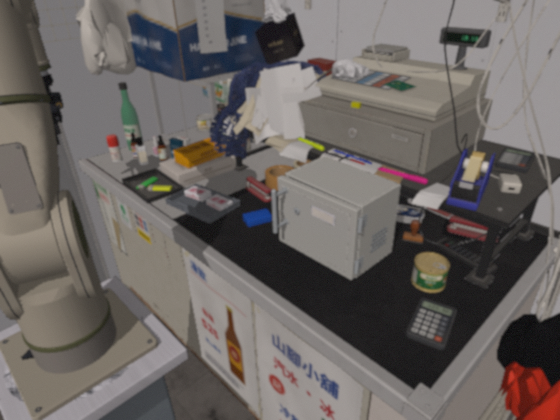

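View pics/top0.png

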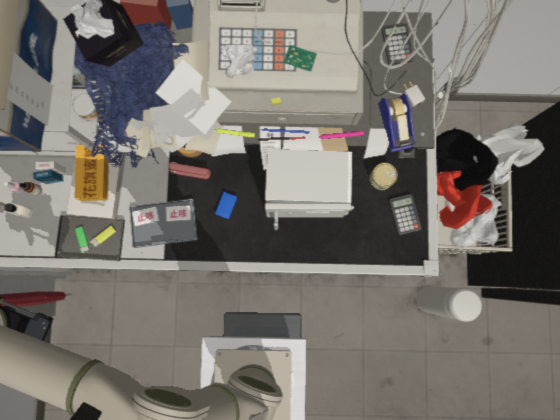

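The scene holds two trays: one at top pixel (164,223) with two white and red boxes, and one at (90,237) with highlighters. The first fits the description, and the blue box at (227,206) is the decoy. The stapler is at (189,171), the cabinet roof spans (265..352, 150..212), and the handle is near (276,218). I'll confirm this in one enlarged crop.

```bash
python3 - <<'E'
import cv2
a=cv2.imread("pics/top0.png")[140:270,120:360]
cv2.imwrite("pics/crop1.png",cv2.resize(a,None,fx=3.33,fy=3.33,interpolation=cv2.INTER_CUBIC))
E
```

```text
(no output)
```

View pics/crop1.png

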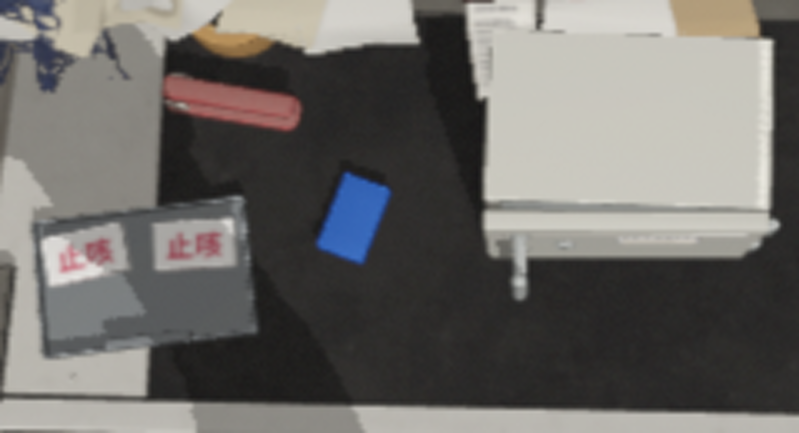

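The crop confirms the tray: it holds two white cartons with red print, with corners at about (131,205), (193,199), (197,240) and (134,247) in full-picture pixels. The grip is on the near wall, and the handle bar is at (276,211..229).

```bash
cat > h.py <<'E'
from bench import *
import cv2,numpy as np
def ray(n,uv,z):
    c=get_calibration(n);R=np.array(c["R"]);t=np.array(c["t"]);C=-R.T@t
    d=R.T@np.array([(uv[0]-c["cx"])/c["fx"],(uv[1]-c["cy"])/c["fy"],1]);return C+d*(z-C[2])/d[2]
def proj(n,X):
    c=get_calibration(n);p=np.array(c["R"])@X+c["t"];return np.array([c["fx"]*p[0]/p[2]+c["cx"],c["fy"]*p[1]/p[2]+c["cy"]])
E
python3 - <<'E'
from h import *
np.set_printoptions(precision=4,suppress=True)
f=lambda p:(p[0]/3.3333+120-.35,p[1]/3.33+140-.35)
T=np.array([ray("top",f(p),.02) for p in[(38,217),(243,199),(257,332),(47,356)]])
print("tray",T[:,:2],"mean",T.mean(0),[np.linalg.norm(T[i]-T[(i+1)%4]) for i in range(4)])
Rf=np.array([ray("top",f(p),.2) for p in[(487,34),(772,38),(770,208),(485,203)]])
print("roof",Rf[:,:2],"mean",Rf.mean(0),[np.linalg.norm(Rf[i]-Rf[(i+1)%4]) for i in range(4)])
for n,z in(("bartop",.19),):print(n,ray("top",f((519,240)),z),ray("top",f((519,297)),.065),ray("top",f((519,297)),z))
im=cv2.imread("pics/top0.png")
# tray mask via min-area rect
g=cv2.cvtColor(im,cv2.COLOR_BGR2GRAY)
for nm,box,z in(("stapler",(165,160,215,182),.03),("calc",(385,190,425,238),.014),("tin",(365,160,400,192),.058)):
    print(nm,ray("top",((box[0]+box[2])/2,(box[1]+box[3])/2),z)[:2])
print("edge",ray("top",(250,262),0))
E
```

```text
tray [[0.5503 0.3944]
 [0.5716 0.2026]
 [0.4464 0.1838]
 [0.4199 0.3779]] mean [0.497  0.2897 0.02  ] [np.float64(0.1929771915090982), np.float64(0.12664863615413552), np.float64(0.1958555479734524), np.float64(0.13142852914824937)]
roof [[ 0.6913 -0.0291]
 [ 0.6933 -0.2715]
 [ 0.547  -0.2701]
 [ 0.546  -0.0312]] mean [ 0.6194 -0.1505  0.2   ] [np.float64(0.2423401370100601), np.float64(0.14633398641026316), np.float64(0.23892417853169126), np.float64(0.1453183678450153)]
bartop [ 0.5166 -0.0602  0.19  ] [ 0.4802 -0.0602  0.065 ] [ 0.4685 -0.0614  0.19  ]
stapler [0.6604 0.213 ]
calc [ 0.5407 -0.4674]
tin [ 0.6522 -0.3882]
edge [0.3804 0.0174 0.    ]
```

```bash
cat >> h.py <<'E'
from scipy.spatial.transform import Rotation as Rn
HX,HY,CY=.537,-.276,.006
def door(th,off=(-.049,.215)):  # handle xy at door angle
    a=th+CY;c,s=np.cos(a),np.sin(a);return np.array([HX+c*off[0]-s*off[1],HY+s*off[0]+c*off[1]])
def plan(*W):  # W: (x,y,z,yaw of tool y, deg) -> dp, spin from present pose
    s=read_state();R=Rn.from_quat(s["eef_rot"]).as_matrix();p=np.array(s["ee_pos"])
    y0=np.degrees(np.arctan2(R[1,1],R[0,1]))
    print("t",round(s["time"],2),"pos",p.round(4),"yaw",y0.round(2),"w",round(s["width"],4),"grip",round(s["grip_force"],1),"F",np.round(s["ft_force"],1),"j7",np.round(s["joint_positions"][6],2),"tilt",R[:,2].round(3))
    for w in W:
        d=R.T@(np.array(w[:3])-p)/.25;print(w,"dp",d.round(3).tolist(),"spin",round(-((w[3]-y0+180)%360-180)/180,4))
E
python3 -c "
from h import *
plan((.37,.28,.25,-10),(.46,-.061,.25,-89.7))"
```

```text
t 0.1 pos [0.2176 0.5856 0.2218] yaw 69.62 w 0.087 grip 0.0 F [ 0.3  0.2 -0.4] j7 -0.09 tilt [-0.    -0.001 -1.   ]
(0.37, 0.28, 0.25, -10) dp [-0.997, -0.933, -0.111] spin 0.4423
(0.46, -0.061, 0.25, -89.7) dp [-1.81, -2.087, -0.11] spin 0.8851
```

Request:
{"method": "carry_out", "body": {
  "deltas": [
    {"hand": 45,"dp": [-0.2,-0.19,-0.1],"spin": 0.05},
    {"hand": 45,"dp": [-1.0,-0.93,-0.11],"spin": 0.44},
    {"hand": 45,"dp": [-1.0,-0.93,-0.11],"spin": 0.44},
    {"hand": 45,"dp": [-1.0,-0.93,-0.11],"spin": 0.44},
    {"hand": 45,"dp": [-1.0,-0.93,-0.11],"spin": 0.44},
    {"hand": 45,"dp": [-1.0,-0.93,-0.11],"spin": 0.44},
    {"hand": 45,"dp": [-1.0,-0.93,-0.11],"spin": 0.44},
    {"hand": 45,"dp": [-1.0,-0.93,-0.11],"spin": 0.44},
    {"hand": 45,"dp": [-1.0,-0.93,-0.11],"spin": 0.44},
    {"hand": 45,"dp": [-1.0,-0.93,-0.11],"spin": 0.44},
    {"hand": 45,"dp": [-1.0,-0.93,-0.11],"spin": 0.44},
    {"hand": 45,"dp": [-1.0,-0.93,-0.11],"spin": 0.44}
  ],
  "force": 40
}}

```text
time: 1.3
ee_pos: [0.3709, 0.2808, 0.2499]
eef_rot: [0.763, 0.646, -0.0, -0.0]
ft_force: [-0.2, -0.5, -0.7]
width: 0.0449
grip_force: 0.0
```

```bash
python3 -c "
from h import *
plan((.46,-.061,.25,-89.7))
cv2.imwrite('pics/w1.png',camera('wrist')[:,:,::-1])"
```

```text
t 1.3 pos [0.3709 0.2808 0.2499] yaw -9.5 w 0.0449 grip 0.0 F [-0.2 -0.5 -0.7] j7 -0.92 tilt [-0. -0. -1.]
(0.46, -0.061, 0.25, -89.7) dp [-1.29, 0.577, -0.0] spin 0.4456
```

View pics/w1.png

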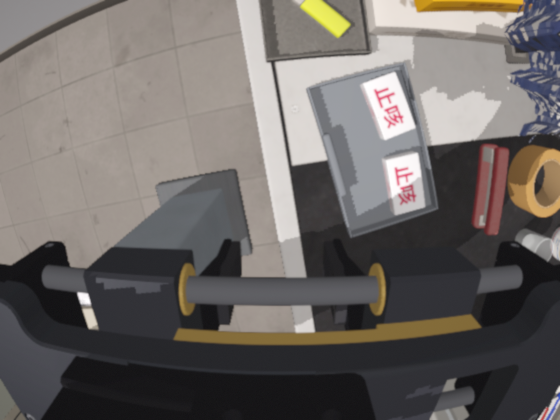

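The wrist view shows the tray with rim corners at about (308,89), (407,63), (438,209) and (350,236). The grip runs along the left wall from about (323,136) to (343,195).

```bash
cat >> h.py <<'E'
def wray(uv,z,s=None):
    s=s or read_state();c=get_calibration("wrist");m=np.array([uv[0]-c["cx"],uv[1]-c["cy"]]);r=np.hypot(*m);a=r/c["fx"]
    d=np.array([*(m/r*np.sin(a)),np.cos(a)]);M=c["mount"];R=Rn.from_quat(s["eef_rot"]).as_matrix()
    C=R@M[:3,3]+s["ee_pos"];d=R@M[:3,:3]@d;return C+d*(z-C[2])/d[2]
E
python3 - <<'E'
from h import *
np.set_printoptions(precision=4,suppress=True)
T=np.array([wray(p,.02) for p in[(308,89),(407,63),(438,209),(350,236)]])
print(T,T.mean(0),[np.linalg.norm(T[i]-T[(i+1)%4]).round(4) for i in range(4)])
for i,j in((0,1),(3,2)):print(np.arctan2(*(T[j]-T[i])[1::-1]))
for i,j in((3,0),(2,1)):print(np.arctan2(*(T[j]-T[i])[1::-1])-np.pi/2)
print(wray((323,136),.028),wray((343,195),.028))
E
```

```text
[[0.4192 0.3814 0.02  ]
 [0.5486 0.4007 0.02  ]
 [0.5746 0.2046 0.02  ]
 [0.4464 0.1887 0.02  ]] [0.4972 0.2939 0.02  ] [np.float64(0.1308), np.float64(0.1979), np.float64(0.1292), np.float64(0.1946)]
0.14817550277549496
0.12295311196630926
0.13989962024908986
0.1316377348621629
[0.4273 0.3232 0.028 ] [0.4419 0.2478 0.028 ]
```

Request:
{"method": "carry_out", "body": {
  "deltas": [
    {"hand": 45,"dp": [-1.0,0.45,0],"spin": 0.4},
    {"hand": 45,"dp": [-1.0,0.45,0],"spin": 0.4},
    {"hand": 45,"dp": [-1.0,0.45,0],"spin": 0.4},
    {"hand": 45,"dp": [-1.0,0.45,0],"spin": 0.4},
    {"hand": 45,"dp": [-1.0,0.45,0],"spin": 0.4},
    {"hand": 45,"dp": [-1.0,0.45,0],"spin": 0.4},
    {"hand": 45,"dp": [-1.0,0.45,0],"spin": 0.4},
    {"hand": 45,"dp": [-1.0,0.45,0],"spin": 0.4},
    {"hand": 45,"dp": [-1.0,0.45,0],"spin": 0.4},
    {"hand": 45,"dp": [-1.0,0.45,0],"spin": 0.4}
  ]
}}

```text
time: 2.35
ee_pos: [0.4403, 0.0156, 0.25]
eef_rot: [0.997, 0.073, -0.0, -0.0]
ft_force: [0.4, -0.6, 0.5]
width: 0.0449
grip_force: 0.0
```

```bash
python3 -c "
from h import *
print(door(0));plan((*door(0),.25,-89.7),(*door(0),.14,-89.7))
cv2.imwrite('pics/w2.png',camera('wrist')[:,:,::-1])"
```

```text
[ 0.48671089 -0.06129787]
t 2.35 pos [0.4403 0.0156 0.25  ] yaw -81.58 w 0.0449 grip 0.0 F [ 0.4 -0.6  0.5] j7 -1.61 tilt [-0.  0. -1.]
(np.float64(0.4867108897373401), np.float64(-0.061297868224393204), 0.25, -89.7) dp [0.139, 0.331, -0.0] spin 0.0451
(np.float64(0.4867108897373401), np.float64(-0.061297868224393204), 0.14, -89.7) dp [0.139, 0.331, 0.44] spin 0.0451
```

View pics/w2.png

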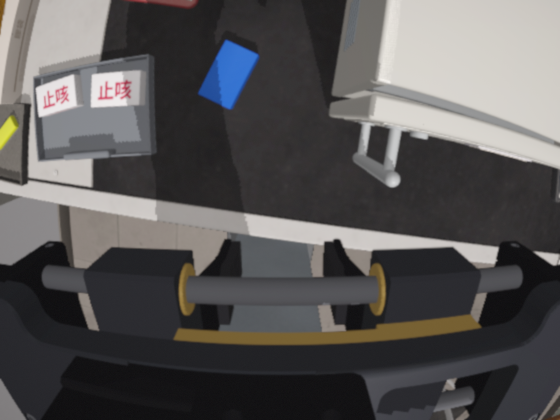

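The wrist view shows the bar's top end at (391,179) and its lower end near (360,158).

```bash
python3 -c "
from h import *
print(wray((392,179),.19),wray((360,158),.065))"
```

```text
[ 0.48398009 -0.05802629  0.19      ] [ 0.48273112 -0.06403816  0.065     ]
```

Request:
{"method": "carry_out", "body": {
  "deltas": [
    {"hand": 45,"dp": [0.14,0.33,0],"spin": 0.045},
    {"hand": 45,"dp": [0.14,0.33,0],"spin": 0.045},
    {"hand": 45,"dp": [0.14,0.33,0],"spin": 0.045},
    {"hand": 45,"dp": [0.14,0.33,0],"spin": 0.045}
  ]
}}

```text
time: 2.8
ee_pos: [0.4871, -0.0613, 0.2498]
eef_rot: [1.0, 0.003, -0.0, 0.0]
ft_force: [0.4, 0.9, 0.2]
width: 0.0451
grip_force: 0.0
```

```bash
python3 -c "
from h import *
plan((*door(0),.14,-89.7))"
```

```text
t 2.8 pos [ 0.4871 -0.0613  0.2498] yaw -89.65 w 0.0451 grip 0.0 F [0.4 0.9 0.2] j7 -1.53 tilt [-0.001 -0.    -1.   ]
(np.float64(0.4867108897373401), np.float64(-0.061297868224393204), 0.14, -89.7) dp [-0.001, -0.0, 0.439] spin 0.0003
```

Request:
{"method": "carry_out", "body": {
  "deltas": [
    {"hand": 45,"dp": [-0.006,0,0.12],"spin": 0},
    {"hand": 45,"dp": [-0.006,0,0.24],"spin": 0},
    {"hand": 45,"dp": [-0.006,0,0.34],"spin": 0},
    {"hand": 45,"dp": [-0.006,0,0.44],"spin": 0},
    {"hand": 45,"dp": [-0.006,0,0.44],"spin": 0},
    {"hand": 0,"dp": [-0.006,0,0.44],"spin": 0},
    {"hand": 0,"dp": [-0.006,0,0.44],"spin": 0},
    {"hand": 0,"dp": [-0.006,0,0.44],"spin": 0},
    {"hand": 0,"dp": [-0.006,0,0.44],"spin": 0},
    {"hand": 0,"dp": [-0.006,0,0.44],"spin": 0}
  ],
  "force": 40
}}

```text
time: 3.8
ee_pos: [0.4858, -0.0608, 0.1405]
eef_rot: [1.0, 0.003, 0.0, -0.0]
ft_force: [-0.1, -0.1, 0.4]
width: 0.013
grip_force: 0.0
```

```bash
python3 -c "
from h import *
p0=door(0)
e=np.array(read_state()['ee_pos'])[:2]-p0;print(e)
for t in(.15,.3,.45,.6,.75,.9,1.05,1.2): plan((*(door(t)+e),.14,-89.7+np.degrees(t)))"
```

```text
[-0.00089346  0.00046314]
t 3.8 pos [ 0.4858 -0.0608  0.1405] yaw -89.68 w 0.013 grip 0.0 F [-0.1 -0.1  0.4] j7 -1.48 tilt [ 0.001  0.    -1.   ]
(np.float64(0.4542974338816847), np.float64(-0.07076071613606455), 0.14, np.float64(-81.10563307303765)) dp [-0.126, 0.039, 0.002] spin -0.0476
t 3.8 pos [ 0.4858 -0.0608  0.1405] yaw -89.68 w 0.013 grip 0.0 F [-0.1 -0.1  0.4] j7 -1.48 tilt [ 0.001  0.    -1.   ]
(np.float64(0.42461469686264924), np.float64(-0.08528553116493143), 0.14, np.float64(-72.51126614607531)) dp [-0.245, 0.096, 0.002] spin -0.0954
t 3.8 pos [ 0.4858 -0.0608  0.1405] yaw -89.68 w 0.013 grip 0.0 F [-0.1 -0.1  0.4] j7 -1.48 tilt [ 0.001  0.    -1.   ]
(np.float64(0.39743582621668383), np.float64(-0.10408298096467536), 0.14, np.float64(-63.916899219112956)) dp [-0.354, 0.171, 0.002] spin -0.1431
t 3.8 pos [ 0.4858 -0.0608  0.1405] yaw -89.68 w 0.013 grip 0.0 F [-0.1 -0.1  0.4] j7 -1.48 tilt [ 0.001  0.    -1.   ]
(np.float64(0.3733712007843283), np.float64(-0.12673091533769143), 0.14, np.float64(-55.32253229215061)) dp [-0.451, 0.261, 0.002] spin -0.1909
t 3.8 pos [ 0.4
[... 342 characters left out ...]
tilt [ 0.001  0.    -1.   ]
(np.float64(0.336664367646236), np.float64(-0.1814686916948729), 0.14, np.float64(-38.13379843822591)) dp [-0.599, 0.479, 0.001] spin -0.2864
t 3.8 pos [ 0.4858 -0.0608  0.1405] yaw -89.68 w 0.013 grip 0.0 F [-0.1 -0.1  0.4] j7 -1.48 tilt [ 0.001  0.    -1.   ]
(np.float64(0.32484651627754396), np.float64(-0.21232924122970004), 0.14, np.float64(-29.539431511263558)) dp [-0.647, 0.602, 0.001] spin -0.3341
t 3.8 pos [ 0.4858 -0.0608  0.1405] yaw -89.68 w 0.013 grip 0.0 F [-0.1 -0.1  0.4] j7 -1.48 tilt [ 0.001  0.    -1.   ]
(np.float64(0.31777310953042787), np.float64(-0.24460929769733755), 0.14, np.float64(-20.94506458430122)) dp [-0.676, 0.731, 0.001] spin -0.3819
```

Request:
{"method": "carry_out", "body": {
  "deltas": [
    {"hand": 0,"dp": [0,0,0],"spin": 0},
    {"hand": 0,"dp": [0,0,0],"spin": 0},
    {"hand": 0,"dp": [-0.062,0.016,0],"spin": -0.024},
    {"hand": 0,"dp": [-0.126,0.039,0],"spin": -0.048},
    {"hand": 0,"dp": [-0.186,0.066,0],"spin": -0.072},
    {"hand": 0,"dp": [-0.245,0.096,0],"spin": -0.095},
    {"hand": 0,"dp": [-0.301,0.132,0],"spin": -0.119},
    {"hand": 0,"dp": [-0.354,0.171,0],"spin": -0.143},
    {"hand": 0,"dp": [-0.404,0.214,0],"spin": -0.167},
    {"hand": 0,"dp": [-0.451,0.261,0],"spin": -0.191},
    {"hand": 0,"dp": [-0.451,0.261,0],"spin": -0.191},
    {"hand": 0,"dp": [-0.451,0.261,0],"spin": -0.191}
  ]
}}

```text
time: 5.0
ee_pos: [0.3734, -0.127, 0.1404]
eef_rot: [0.955, 0.298, 0.001, -0.0]
ft_force: [0.5, -0.1, 4.9]
width: 0.0108
grip_force: 40.0
```

```bash
python3 -c "
from h import *
print(read_state()['joint_positions'])
for t in(.75,.9,1.05,1.2): plan((*door(t),.14,-89.7+np.degrees(t)))"
```

```text
[-0.46766542 -0.19236423  0.63076914  2.15827415  0.12375445  1.14123607
 -0.86394334]
t 5.0 pos [ 0.3734 -0.127   0.1404] yaw -55.38 w 0.0108 grip 40.0 F [ 0.5 -0.1  4.9] j7 -0.86 tilt [ 0.001  0.    -1.   ]
(np.float64(0.3538547229173524), np.float64(-0.15318384681842448), 0.14, np.float64(-46.72816536518826)) dp [-0.124, 0.042, 0.001] spin -0.0481
t 5.0 pos [ 0.3734 -0.127   0.1404] yaw -55.38 w 0.0108 grip 40.0 F [ 0.5 -0.1  4.9] j7 -0.86 tilt [ 0.001  0.    -1.   ]
(np.float64(0.33755783039104925), np.float64(-0.18193182800928623), 0.14, np.float64(-38.13379843822591)) dp [-0.243, 0.099, 0.001] spin -0.0958
t 5.0 pos [ 0.3734 -0.127   0.1404] yaw -55.38 w 0.0108 grip 40.0 F [ 0.5 -0.1  4.9] j7 -0.86 tilt [ 0.001  0.    -1.   ]
(np.float64(0.32573997902235724), np.float64(-0.21279237754411337), 0.14, np.float64(-29.539431511263558)) dp [-0.352, 0.174, 0.001] spin -0.1436
t 5.0 pos [ 0.3734 -0.127   0.1404] yaw -55.38 w 0.0108 grip 40.0 F [ 0.5 -0.1  4.9] j7 -0.86 tilt [ 0.001  0.    -1.   ]
(np.float64(0.31866657227524114), np.float64(-0.24507243401175088), 0.14, np.float64(-20.94506458430122)) dp [-0.449, 0.264, 0.001] spin -0.1913
```

Request:
{"method": "carry_out", "body": {
  "deltas": [
    {"hand": 0,"dp": [-0.06,0.018,0],"spin": -0.024},
    {"hand": 0,"dp": [-0.124,0.042,0],"spin": -0.048},
    {"hand": 0,"dp": [-0.184,0.068,0],"spin": -0.072},
    {"hand": 0,"dp": [-0.243,0.099,0],"spin": -0.096},
    {"hand": 0,"dp": [-0.299,0.135,0],"spin": -0.12},
    {"hand": 0,"dp": [-0.352,0.174,0],"spin": -0.144},
    {"hand": 0,"dp": [-0.402,0.217,0],"spin": -0.168},
    {"hand": 0,"dp": [-0.449,0.264,0],"spin": -0.191},
    {"hand": 0,"dp": [-0.449,0.264,0],"spin": -0.191}
  ]
}}

```text
time: 5.9
ee_pos: [0.3182, -0.2465, 0.1403]
eef_rot: [0.824, 0.567, -0.0, 0.0]
ft_force: [-5.6, 0.7, 10.8]
width: 0.0114
grip_force: 40.0
```

```bash
python3 -c "
from h import *
print(read_state()['joint_positions'])
for t in(1.28,1.35,1.42,1.5,1.57,1.63,1.68): plan((*door(t),.14,-89.7+np.degrees(t)))"|grep -v ^t
```

```text
[-0.46786837 -0.26555966  0.92337142  2.1500641   0.23063475  1.16386424
 -0.02020683]
(np.float64(0.31689329972989844), np.float64(-0.26261939851099103), 0.14, np.float64(-16.36140222325463)) dp [-0.062, 0.018, 0.001] spin -0.0255
(np.float64(0.31649646361588124), np.float64(-0.27804705693560844), 0.14, np.float64(-12.350697657338856)) dp [-0.12, 0.039, 0.001] spin -0.0478
(np.float64(0.31717965371137546), np.float64(-0.29346468887639204), 0.14, np.float64(-8.33999309142311)) dp [-0.177, 0.063, 0.002] spin -0.0701
(np.float64(0.3192783890062901), np.float64(-0.31097570737388497), 0.14, np.float64(-3.7563307303765185)) dp [-0.239, 0.096, 0.002] spin -0.0956
(np.float64(0.32225788973784314), np.float64(-0.32611812127519973), 0.14, np.float64(0.25437383553924064)) dp [-0.292, 0.129, 0.002] spin -0.1179
(np.float64(0.3256495929383734), np.float64(-0.33890473300861196), 0.14, np.float64(3.692120606324181)) dp [-0.335, 0.16, 0.002] spin -0.137
(np.float64(0.32905765221158256), np.float64(-0.3493892362423868), 0.14, np.float64(6.556909581978303)) dp [-0.369, 0.188, 0.002] spin -0.1529
```

Tracking is good, so I'll carry on to about 1.66 rad.

Request:
{"method": "carry_out", "body": {
  "deltas": [
    {"hand": 0,"dp": [-0.062,0.018,0],"spin": -0.025},
    {"hand": 0,"dp": [-0.12,0.039,0],"spin": -0.048},
    {"hand": 0,"dp": [-0.177,0.063,0],"spin": -0.07},
    {"hand": 0,"dp": [-0.239,0.096,0],"spin": -0.096},
    {"hand": 0,"dp": [-0.292,0.129,0],"spin": -0.118},
    {"hand": 0,"dp": [-0.335,0.16,0],"spin": -0.137},
    {"hand": 0,"dp": [-0.355,0.177,0],"spin": -0.147},
    {"hand": 0,"dp": [-0.355,0.177,0],"spin": -0.147},
    {"hand": 0,"dp": [-0.355,0.177,0],"spin": -0.147},
    {"hand": 45,"dp": [-0.355,0.177,0],"spin": -0.147},
    {"hand": 45,"dp": [-0.355,0.177,0],"spin": -0.147},
    {"hand": 45,"dp": [-0.355,0.177,0],"spin": -0.147},
    {"hand": 45,"dp": [-0.355,0.177,0],"spin": -0.147},
    {"hand": 45,"dp": [-0.355,0.177,-0.18],"spin": -0.147},
    {"hand": 45,"dp": [-0.355,0.177,-0.36],"spin": -0.147},
    {"hand": 45,"dp": [-0.355,0.177,-0.5],"spin": -0.147},
    {"hand": 45,"dp": [-0.355,0.177,-0.5],"spin": -0.147}
  ]
}}

```text
time: 7.6
ee_pos: [0.3301, -0.3447, 0.2695]
eef_rot: [0.672, 0.741, 0.003, 0.003]
ft_force: [0.4, 0.3, -1.3]
width: 0.0444
grip_force: 0.0
```

```bash
cat >> h.py <<'E'
TX,TY,TW=.4971,.292,.132   # tray centre, yaw
def tg(x,y=0): return TX+x*np.cos(TW)-y*np.sin(TW),TY+x*np.sin(TW)+y*np.cos(TW)
E
python3 -c "
from h import *
plan((.38,-.1,.27,5),(.40,.1,.25,7.6),(*tg(-.06),.15,np.degrees(TW)))
cv2.imwrite('pics/top1.png',camera('top')[:,:,::-1])
print(proj('top',np.array([*door(1.66,(0,.245)),.19])),proj('top',np.array([*door(1.66,(-.009,.245)),.19])))"
```

```text
t 7.6 pos [ 0.3301 -0.3447  0.2695] yaw 5.56 w 0.0444 grip 0.0 F [ 0.4  0.3 -1.3] j7 0.64 tilt [ 0.009 -0.    -1.   ]
(0.38, -0.1, 0.27, 5) dp [0.955, 0.293, -0.001] spin 0.0031
(0.4, 0.1, 0.25, 7.6) dp [1.743, 0.45, 0.079] spin -0.0114
(np.float64(0.43762196145124393), np.float64(0.2841029796509894), 0.15, np.float64(7.563042895726867)) dp [2.462, 0.668, 0.48] spin -0.0112
[360.57157699 294.36684971] [363.83234739 294.11855114]
```

View pics/top1.png

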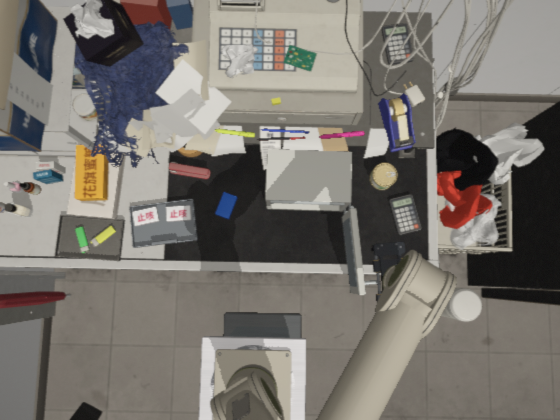

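The top view shows the door swung to about 1.66 rad, with its free end at (360,293). The bystanders and the tray have not moved. Next I'll go to the tray.

Request:
{"method": "carry_out", "body": {
  "deltas": [
    {"hand": 30,"dp": [0.95,0.3,0],"spin": 0},
    {"hand": 30,"dp": [0.95,0.3,0],"spin": 0},
    {"hand": 30,"dp": [0.95,0.3,0],"spin": 0},
    {"hand": 30,"dp": [0.95,0.3,0],"spin": 0},
    {"hand": 30,"dp": [0.95,0.3,0],"spin": 0},
    {"hand": 30,"dp": [0.95,0.3,0],"spin": 0}
  ]
}}

```text
time: 8.25
ee_pos: [0.3799, -0.0943, 0.2633]
eef_rot: [0.669, 0.743, -0.001, -0.001]
ft_force: [0.9, -0.9, -0.3]
width: 0.0302
grip_force: 0.0
```

Request:
{"method": "carry_out", "body": {
  "deltas": [
    {"hand": 30,"dp": [0.95,0.2,0.15],"spin": 0},
    {"hand": 30,"dp": [0.95,0.2,0.15],"spin": 0},
    {"hand": 30,"dp": [0.95,0.2,0.15],"spin": 0},
    {"hand": 30,"dp": [0.95,0.2,0.15],"spin": 0},
    {"hand": 30,"dp": [0.95,0.2,0.15],"spin": 0},
    {"hand": 30,"dp": [0.95,0.2,0.15],"spin": 0}
  ]
}}

```text
time: 8.85
ee_pos: [0.4052, 0.1461, 0.2247]
eef_rot: [0.67, 0.743, -0.002, -0.001]
ft_force: [-0.7, -0.5, -1.3]
width: 0.03
grip_force: 0.0
```

```bash
python3 -c "
from h import *
plan((*tg(-.06),.15,np.degrees(TW)))"
```

```text
t 8.85 pos [0.4052 0.1461 0.2247] yaw 5.93 w 0.03 grip 0.0 F [-0.7 -0.5 -1.3] j7 -0.38 tilt [-0.004 -0.002 -1.   ]
(np.float64(0.43762196145124393), np.float64(0.2841029796509894), 0.15, np.float64(7.563042895726867)) dp [0.536, 0.187, 0.297] spin -0.0091
```

Request:
{"method": "carry_out", "body": {
  "deltas": [
    {"hand": 30,"dp": [0.54,0.187,0.3],"spin": -0.009},
    {"hand": 30,"dp": [0.54,0.187,0.3],"spin": -0.009},
    {"hand": 30,"dp": [0.54,0.187,0.3],"spin": -0.009},
    {"hand": 30,"dp": [0.54,0.187,0.3],"spin": -0.009},
    {"hand": 30,"dp": [0.54,0.187,0.3],"spin": -0.009},
    {"hand": 30,"dp": [0.54,0.187,0.3],"spin": -0.009}
  ]
}}

```text
time: 9.45
ee_pos: [0.4404, 0.2784, 0.1523]
eef_rot: [0.662, 0.749, -0.001, 0.0]
ft_force: [1.1, -0.8, -0.1]
width: 0.0299
grip_force: 0.0
```

```bash
python3 -c "
from h import *
plan((*tg(-.06),.006,np.degrees(TW)))
cv2.imwrite('pics/w3.png',camera('wrist')[:,:,::-1])"
```

```text
t 9.45 pos [0.4404 0.2784 0.1523] yaw 7.06 w 0.0299 grip 0.0 F [ 1.1 -0.8 -0.1] j7 -0.5 tilt [-0.001 -0.001 -1.   ]
(np.float64(0.43762196145124393), np.float64(0.2841029796509894), 0.006, np.float64(7.563042895726867)) dp [0.025, -0.008, 0.585] spin -0.0028
```

View pics/w3.png

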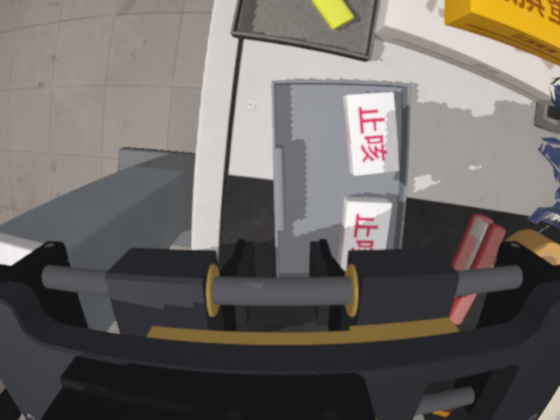

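The wrist view shows the tray's near wall at columns 273–276 and the grip at about (274..284, 147..235). It lines up with the tool axes.

```bash
python3 -c "
from h import *
a=wray((279,149),.028);b=wray((280,233),.028);print(a,b)
x=wray((274,84),.02);y=wray((406,86),.02);print(x,y,np.linalg.norm(x-y))
m=(a+b)/2;plan((m[0],m[1],.006,np.degrees(TW)))"
```

```text
[0.43276465 0.32352028 0.028     ] [0.44321137 0.24516424 0.028     ]
[0.42119133 0.38087326 0.02      ] [0.54285266 0.39955638 0.02      ] 0.12308752410313897
t 9.5 pos [0.4407 0.2784 0.1529] yaw 7.03 w 0.0295 grip 0.0 F [ 0.2 -0.2  0.2] j7 -0.5 tilt [ 0. -0. -1.]
(np.float64(0.4379880132296051), np.float64(0.2843422603480158), 0.006, np.float64(7.563042895726867)) dp [0.025, -0.008, 0.588] spin -0.003
```

Request:
{"method": "carry_out", "body": {
  "deltas": [
    {"hand": 30,"dp": [0.025,-0.008,0.15],"spin": -0.003},
    {"hand": 30,"dp": [0.025,-0.008,0.3],"spin": -0.003},
    {"hand": 30,"dp": [0.025,-0.008,0.4],"spin": -0.003},
    {"hand": 30,"dp": [0.025,-0.008,0.48],"spin": -0.003},
    {"hand": 30,"dp": [0.025,-0.008,0.54],"spin": -0.003},
    {"hand": 30,"dp": [0.025,-0.008,0.585],"spin": -0.003},
    {"hand": 30,"dp": [0.025,-0.008,0.585],"spin": -0.003},
    {"hand": 20,"dp": [0.025,-0.008,0.585],"spin": -0.003},
    {"hand": 14,"dp": [0.025,-0.008,0.585],"spin": -0.003},
    {"hand": 0,"dp": [0.025,-0.008,0.585],"spin": -0.003},
    {"hand": 0,"dp": [0.025,-0.008,0.585],"spin": -0.003},
    {"hand": 0,"dp": [0.025,-0.008,0.585],"spin": -0.003},
    {"hand": 0,"dp": [0.025,-0.008,0.585],"spin": -0.003},
    {"hand": 0,"dp": [0.025,-0.008,0.585],"spin": -0.003}
  ],
  "force": 55
}}

```text
time: 10.9
ee_pos: [0.4377, 0.2864, 0.007]
eef_rot: [0.658, 0.753, 0.0, -0.0]
ft_force: [-1.1, -0.9, 5.8]
width: 0.0096
grip_force: 55.0
```

Request:
{"method": "carry_out", "body": {
  "deltas": [
    {"hand": 0,"dp": [0,0,-0.02],"spin": 0},
    {"hand": 0,"dp": [0,0,-0.06],"spin": 0},
    {"hand": 0,"dp": [0,0,-0.12],"spin": 0},
    {"hand": 0,"dp": [0,0,-0.2],"spin": 0},
    {"hand": 0,"dp": [0,0,-0.28],"spin": 0},
    {"hand": 0,"dp": [0,0,-0.36],"spin": 0},
    {"hand": 0,"dp": [0,0,-0.44],"spin": 0},
    {"hand": 0,"dp": [0,0,-0.52],"spin": 0},
    {"hand": 0,"dp": [0,0,-0.6],"spin": 0},
    {"hand": 0,"dp": [0,0,-0.65],"spin": 0},
    {"hand": 0,"dp": [0,0,-0.67],"spin": 0},
    {"hand": 0,"dp": [0,0,-0.67],"spin": 0}
  ]
}}

```text
time: 12.1
ee_pos: [0.4375, 0.2861, 0.1741]
eef_rot: [0.658, 0.753, 0.0, -0.0]
ft_force: [-0.7, -0.2, -3.0]
width: 0.0094
grip_force: 55.0
```

```bash
python3 -c "
from h import *
print(read_state()['torque'])
plan((.39,.07,.175,0.3),(.39,-.15,.175,.3))
cv2.imwrite('pics/s4.png',cv2.resize(camera('scene')[100:280,80:320,::-1],None,fx=3,fy=3))"
```

```text
[-0.11799164  0.21841012  0.02862153]
t 12.1 pos [0.4375 0.2861 0.1741] yaw 7.69 w 0.0094 grip 55.0 F [-0.7 -0.2 -3. ] j7 -0.5 tilt [ 0.  0. -1.]
(0.39, 0.07, 0.175, 0.3) dp [-0.831, -0.304, -0.004] spin 0.0411
(0.39, -0.15, 0.175, 0.3) dp [-1.703, -0.422, -0.005] spin 0.0411
```

View pics/s4.png

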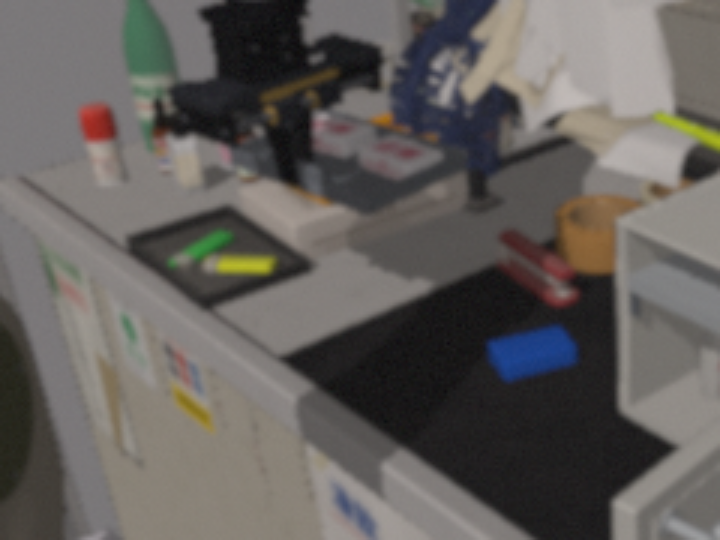

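The crop shows the tray lifted level at (345,165), with both boxes lying in it. I'll carry it across in front of the cabinet.

Request:
{"method": "carry_out", "body": {
  "deltas": [
    {"hand": 0,"dp": [-0.03,-0.02,0],"spin": 0.002},
    {"hand": 0,"dp": [-0.08,-0.05,0],"spin": 0.006},
    {"hand": 0,"dp": [-0.16,-0.09,0],"spin": 0.012},
    {"hand": 0,"dp": [-0.25,-0.13,0],"spin": 0.018},
    {"hand": 0,"dp": [-0.35,-0.17,0],"spin": 0.024},
    {"hand": 0,"dp": [-0.45,-0.21,0],"spin": 0.03},
    {"hand": 0,"dp": [-0.55,-0.25,0],"spin": 0.036},
    {"hand": 0,"dp": [-0.65,-0.28,0],"spin": 0.041},
    {"hand": 0,"dp": [-0.74,-0.3,0],"spin": 0.041},
    {"hand": 0,"dp": [-0.83,-0.31,0],"spin": 0.041},
    {"hand": 0,"dp": [-0.9,-0.32,0],"spin": 0.041},
    {"hand": 0,"dp": [-0.95,-0.33,0],"spin": 0.041},
    {"hand": 0,"dp": [-0.98,-0.33,0],"spin": 0.041}
  ]
}}

```text
time: 13.45
ee_pos: [0.3877, 0.0309, 0.1734]
eef_rot: [0.706, 0.708, -0.0, -0.0]
ft_force: [0.6, 0.4, -2.9]
width: 0.0094
grip_force: 55.0
```

```bash
python3 -c "
from h import *
plan((.39,-.1485,.163,.34))"
```

```text
t 13.45 pos [0.3877 0.0309 0.1734] yaw 0.22 w 0.0094 grip 55.0 F [ 0.6  0.4 -2.9] j7 -0.28 tilt [-0.001  0.    -1.   ]
(0.39, -0.1485, 0.163, 0.34) dp [-0.718, 0.006, 0.041] spin -0.0006
```

Request:
{"method": "carry_out", "body": {
  "deltas": [
    {"hand": 0,"dp": [-0.03,0,0],"spin": 0},
    {"hand": 0,"dp": [-0.08,0,0],"spin": 0},
    {"hand": 0,"dp": [-0.16,0,0],"spin": 0},
    {"hand": 0,"dp": [-0.25,0,0.01],"spin": 0},
    {"hand": 0,"dp": [-0.34,0,0.02],"spin": 0},
    {"hand": 0,"dp": [-0.43,0,0.03],"spin": 0},
    {"hand": 0,"dp": [-0.52,0,0.04],"spin": 0},
    {"hand": 0,"dp": [-0.6,0,0.04],"spin": 0},
    {"hand": 0,"dp": [-0.67,0,0.04],"spin": 0},
    {"hand": 0,"dp": [-0.71,0,0.041],"spin": 0},
    {"hand": 0,"dp": [-0.718,0.006,0.041],"spin": 0},
    {"hand": 0,"dp": [-0.718,0.006,0.041],"spin": 0},
    {"hand": 0,"dp": [-0.718,0.006,0.041],"spin": 0}
  ]
}}

```text
time: 14.75
ee_pos: [0.391, -0.1465, 0.1634]
eef_rot: [0.705, 0.709, -0.0, -0.0]
ft_force: [-0.0, -0.4, -3.1]
width: 0.0092
grip_force: 55.0
```

```bash
python3 -c "
from h import *
plan((.5215,-.1485,.163,.34))
a=camera('top');s=camera('scene')
A=cv2.resize(a[130:310,230:430,::-1],None,fx=2,fy=2,interpolation=2);B=cv2.resize(s[130:310,220:420,::-1],None,fx=2,fy=2,interpolation=2)
cv2.imwrite('pics/c5.png',np.hstack([A,B]))"
```

```text
t 14.75 pos [ 0.391  -0.1465  0.1634] yaw 0.38 w 0.0092 grip 55.0 F [-0.  -0.4 -3.1] j7 0.15 tilt [-0.  0. -1.]
(0.5215, -0.1485, 0.163, 0.34) dp [-0.011, 0.522, 0.002] spin 0.0002
```

View pics/c5.png

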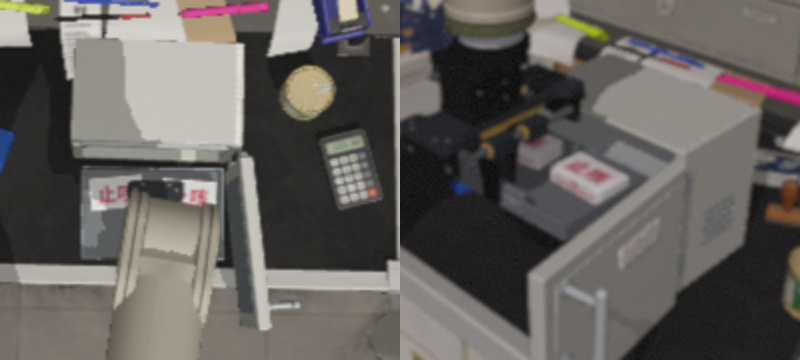

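The tray is level in front of the opening with both boxes in place. Its far rim corners are at crop (81,169) and (222,167), and the roof's near corners are at (74,147) and (242,149).

```bash
python3 -c "
from h import *
f=lambda p:(p[0]/2+230-.25,p[1]/2+130-.25)
for p,z in(((81,170),.176),((223,167),.176),((80,260),.176),((74,146),.2),((242,149),.2),((77,38),.2),((243,40),.2)):print(ray('top',f(p),z).round(4))"
```

```text
[ 0.5094 -0.0459  0.176 ]
[ 0.5181 -0.2468  0.176 ]
[ 0.3828 -0.0476  0.176 ]
[ 0.54   -0.0358  0.2   ]
[ 0.5409 -0.2704  0.2   ]
[ 0.6946 -0.0361  0.2   ]
[ 0.6971 -0.2714  0.2   ]
```

```bash
python3 -c "
from h import *
np.set_printoptions(linewidth=200)
a=cv2.cvtColor(camera('top'),cv2.COLOR_RGB2GRAY).astype(int);b=cv2.cvtColor(cv2.imread('pics/top0.png'),cv2.COLOR_BGR2GRAY).astype(int)
for r in(170,190):print('roof',r,b[r,260:272],b[r,345:357])
for r in(222,235,245):print('tray',r,a[r,264:276],a[r,334:350])
for u,z,r in((264.5,.2,180),(351.5,.2,180)):print(ray('top',(u,r),z))
cv2.imwrite('pics/w6.png',camera('wrist')[:,:,::-1])
"
```

```text
roof 170 [ 28  27  31  49  64  60 136 192 198 198 198 198] [198 198 200 207 217 214 186  88  43  43  43  43]
roof 190 [ 30  29  26  27  52 130 188 199 200 200 199 200] [199 199 206 222 228 206 150  69  45  44  45  45]
tray 222 [ 42  43  40  39  39  42  67  97  97  94 124 162] [212 212 211 200 156 101 108 118  71  74  68  65  66  65  67  81]
tray 235 [ 41  40  40  39  40  48  94 127 112 122 126 143] [ 99  81  77 100 104 101 106 113  50  42  62  65  66  67  66  66]
tray 245 [ 40  39  40  39  41  49  86 123 126 125 125 125] [134 113 149 153 151 139 103  89  47  32  44  64  67  67  66  65]
[ 0.60441479 -0.02783239  0.2       ]
[ 0.60986406 -0.27233085  0.2       ]
```

View pics/w6.png

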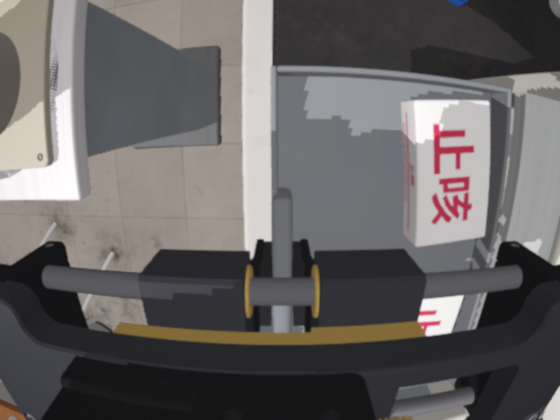

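The wrist view shows the tray's left wall from (276,68) to (511,92) and the cabinet roof's left front corner near (511,76).

```bash
python3 -c "
from h import *
print('roof',ray('top',(265.2,180),.2)[1],ray('top',(351.5,180),.2)[1],(ray('top',(265.2,180),.2)+ray('top',(351.5,180),.2))/2)
print('tray',(ray('top',(269.8,235),.176)+ray('top',(341.6,235),.176))/2)
for p,z in(((276,68),.176),((511,92),.176),((512,78),.2),((275,200),.184)):print(wray(p,z))
plan((.45,-.1505,.163,.34))"
```

```text
roof -0.029796942533642568 -0.2723308489410956 [ 0.60716131 -0.1510639   0.2       ]
tray [ 0.45422026 -0.14705373  0.176     ]
[ 0.38777016 -0.04849958  0.176     ]
[ 0.51446251 -0.0483279   0.176     ]
[ 0.49508798 -0.04507749  0.2       ]
[ 0.38769839 -0.10821898  0.184     ]
t 14.95 pos [ 0.391  -0.1468  0.1635] yaw 0.37 w 0.0098 grip 55.0 F [ 0.2  0.3 -2.2] j7 0.15 tilt [ 0.  0. -1.]
(0.45, -0.1505, 0.163, 0.34) dp [-0.016, 0.236, 0.002] spin 0.0001
```

Request:
{"method": "carry_out", "body": {
  "deltas": [
    {"hand": 0,"dp": [-0.014,0.02,0],"spin": 0},
    {"hand": 0,"dp": [-0.014,0.05,0],"spin": 0},
    {"hand": 0,"dp": [-0.014,0.09,0],"spin": 0},
    {"hand": 0,"dp": [-0.014,0.13,0],"spin": 0},
    {"hand": 0,"dp": [-0.014,0.17,0],"spin": 0},
    {"hand": 0,"dp": [-0.014,0.21,0],"spin": 0},
    {"hand": 0,"dp": [-0.014,0.24,0],"spin": 0},
    {"hand": 0,"dp": [-0.014,0.24,0],"spin": 0}
  ]
}}

```text
time: 15.75
ee_pos: [0.4519, -0.1503, 0.1634]
eef_rot: [0.705, 0.709, -0.0, 0.0]
ft_force: [-0.7, 0.0, -3.2]
width: 0.0095
grip_force: 55.0
```

Request:
{"method": "carry_out", "body": {
  "deltas": [
    {"hand": 0,"dp": [0,0.03,0],"spin": 0},
    {"hand": 0,"dp": [0,0.07,0],"spin": 0},
    {"hand": 0,"dp": [0,0.11,0],"spin": 0},
    {"hand": 0,"dp": [0,0.15,0],"spin": 0},
    {"hand": 0,"dp": [0,0.19,0],"spin": 0},
    {"hand": 0,"dp": [0,0.22,0],"spin": 0},
    {"hand": 0,"dp": [0,0.24,0],"spin": 0},
    {"hand": 0,"dp": [0,0.24,0],"spin": 0}
  ]
}}

```text
time: 16.55
ee_pos: [0.5114, -0.1501, 0.1634]
eef_rot: [0.705, 0.709, -0.0, 0.0]
ft_force: [-0.0, -0.2, -2.7]
width: 0.0097
grip_force: 55.0
```

Request:
{"method": "carry_out", "body": {
  "deltas": [
    {"hand": 0,"dp": [0,0,0.006],"spin": 0},
    {"hand": 0,"dp": [0,0,0.012],"spin": 0},
    {"hand": 0,"dp": [0,0,0.018],"spin": 0},
    {"hand": 0,"dp": [0,0,0.022],"spin": 0},
    {"hand": 0,"dp": [0,0,0.022],"spin": 0}
  ]
}}

```text
time: 17.05
ee_pos: [0.5108, -0.15, 0.1579]
eef_rot: [0.705, 0.709, 0.0, -0.0]
ft_force: [0.1, -0.3, -2.5]
width: 0.0096
grip_force: 55.0
```

Request:
{"method": "carry_out", "body": {
  "deltas": [
    {"hand": 0,"dp": [0,0,0.003],"spin": 0},
    {"hand": 0,"dp": [0,0,0.006],"spin": 0},
    {"hand": 0,"dp": [0,0,0.006],"spin": 0}
  ]
}}

```text
time: 17.35
ee_pos: [0.511, -0.1501, 0.157]
eef_rot: [0.705, 0.709, 0.0, -0.0]
ft_force: [-3.0, 1.9, 4.7]
width: 0.0095
grip_force: 55.0
```

Request:
{"method": "carry_out", "body": {
  "deltas": [
    {"hand": 20,"dp": [0,0,0],"spin": 0},
    {"hand": 20,"dp": [0,0,0],"spin": 0},
    {"hand": 20,"dp": [0,0,0],"spin": 0},
    {"hand": 20,"dp": [0,0,-0.08],"spin": 0},
    {"hand": 20,"dp": [0,0,-0.2],"spin": 0},
    {"hand": 20,"dp": [0,-0.12,-0.28],"spin": 0},
    {"hand": 0,"dp": [0,-0.24,-0.28],"spin": 0},
    {"hand": 0,"dp": [0,-0.24,-0.2],"spin": 0},
    {"hand": 0,"dp": [0,-0.24,-0.08],"spin": 0},
    {"hand": 0,"dp": [0,-0.24,-0.02],"spin": 0},
    {"hand": 0,"dp": [0,-0.24,-0.02],"spin": 0}
  ]
}}

```text
time: 18.45
ee_pos: [0.4498, -0.1502, 0.1599]
eef_rot: [0.705, 0.709, -0.001, -0.001]
ft_force: [-0.3, 0.2, 0.4]
width: 0.0012
grip_force: 0.0
```

```bash
python3 -c "
from h import *
plan((.48,-.1505,.164,.34),(.52,-.1505,.164,.34))
a=camera('top');s=camera('scene')
A=cv2.resize(a[130:310,230:430,::-1],None,fx=2,fy=2,interpolation=2);B=cv2.resize(s[130:310,220:420,::-1],None,fx=2,fy=2,interpolation=2)
cv2.imwrite('pics/c7.png',np.hstack([A,B]))"
```

```text
t 18.45 pos [ 0.4498 -0.1502  0.1599] yaw 0.31 w 0.0012 grip 0.0 F [-0.3  0.2  0.4] j7 0.26 tilt [-0.003 -0.    -1.   ]
(0.48, -0.1505, 0.164, 0.34) dp [-0.002, 0.121, -0.017] spin -0.0002
(0.52, -0.1505, 0.164, 0.34) dp [-0.003, 0.281, -0.017] spin -0.0002
```

View pics/c7.png

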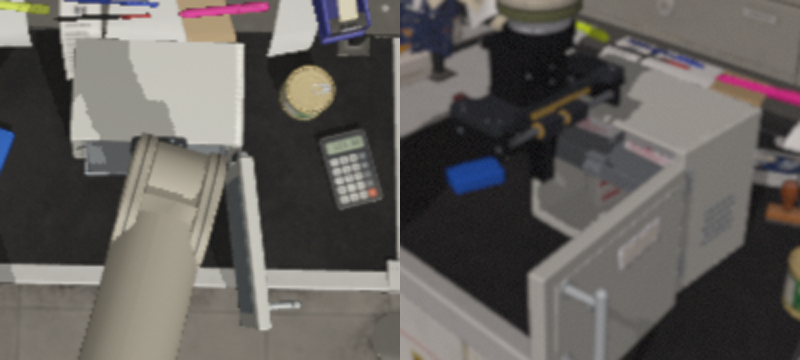

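I've now viewed 11 pictures, one over the limit of 10, so from here on I'll work only from numbers. Next is a slow push on the grip's outer face.

Request:
{"method": "carry_out", "body": {
  "deltas": [
    {"hand": 0,"dp": [0,0.06,-0.016],"spin": 0},
    {"hand": 0,"dp": [0,0.12,-0.016],"spin": 0},
    {"hand": 0,"dp": [0,0.15,-0.016],"spin": 0},
    {"hand": 0,"dp": [0,0.17,-0.016],"spin": 0},
    {"hand": 0,"dp": [0,0.19,-0.016],"spin": 0},
    {"hand": 0,"dp": [0,0.21,-0.016],"spin": 0},
    {"hand": 0,"dp": [0,0.23,-0.016],"spin": 0},
    {"hand": 0,"dp": [0,0.25,-0.016],"spin": 0},
    {"hand": 0,"dp": [0,0.27,-0.016],"spin": 0},
    {"hand": 0,"dp": [0,0.28,-0.016],"spin": 0},
    {"hand": 0,"dp": [0,0.29,-0.016],"spin": 0}
  ]
}}

```text
time: 19.65
ee_pos: [0.5236, -0.1501, 0.1654]
eef_rot: [0.705, 0.709, -0.0, -0.0]
ft_force: [-2.2, -0.1, 1.6]
width: 0.0002
grip_force: 1.4
```

Contact is light, so I'll edge forward in small steps.

Request:
{"method": "carry_out", "body": {
  "deltas": [
    {"hand": 0,"dp": [0,0.008,0],"spin": 0},
    {"hand": 0,"dp": [0,0.016,0],"spin": 0},
    {"hand": 0,"dp": [0,0.02,0],"spin": 0},
    {"hand": 0,"dp": [0,0.02,0],"spin": 0}
  ]
}}

```text
time: 20.05
ee_pos: [0.5287, -0.1499, 0.1655]
eef_rot: [0.705, 0.709, 0.0, 0.0]
ft_force: [-0.4, 0.1, -1.2]
width: 0.0008
grip_force: 0.2
```

Request:
{"method": "carry_out", "body": {
  "deltas": [
    {"hand": 0,"dp": [0,0.004,0],"spin": 0},
    {"hand": 0,"dp": [0,0.008,0],"spin": 0},
    {"hand": 0,"dp": [0,0.008,0],"spin": 0}
  ]
}}

```text
time: 20.35
ee_pos: [0.5306, -0.1499, 0.1655]
eef_rot: [0.705, 0.709, 0.0, 0.0]
ft_force: [-0.0, 0.9, -0.3]
width: 0.0005
grip_force: 0.3
```

Request:
{"method": "carry_out", "body": {
  "deltas": [
    {"hand": 0,"dp": [0,0.004,0],"spin": 0},
    {"hand": 0,"dp": [0,0.008,0],"spin": 0},
    {"hand": 0,"dp": [0,0.008,0],"spin": 0}
  ]
}}

```text
time: 20.65
ee_pos: [0.5327, -0.15, 0.1655]
eef_rot: [0.705, 0.709, 0.0, 0.0]
ft_force: [-0.1, 0.2, -0.1]
width: 0.0006
grip_force: 0.3
```

Request:
{"method": "carry_out", "body": {
  "deltas": [
    {"hand": 0,"dp": [0,0.004,0],"spin": 0},
    {"hand": 0,"dp": [0,0.006,0],"spin": 0},
    {"hand": 0,"dp": [0,0.006,0],"spin": 0}
  ]
}}

```text
time: 20.95
ee_pos: [0.5341, -0.15, 0.1655]
eef_rot: [0.705, 0.709, 0.0, 0.0]
ft_force: [-0.6, -0.1, -0.2]
width: 0.0008
grip_force: 0.5
```

Request:
{"method": "carry_out", "body": {
  "deltas": [
    {"hand": 0,"dp": [0,0.004,0],"spin": 0},
    {"hand": 0,"dp": [0,0.008,0],"spin": 0},
    {"hand": 0,"dp": [0,0.008,0],"spin": 0}
  ]
}}

```text
time: 21.25
ee_pos: [0.5357, -0.15, 0.1654]
eef_rot: [0.705, 0.709, -0.0, -0.0]
ft_force: [-4.3, -0.7, 0.9]
width: 0.0004
grip_force: 2.2
```

Request:
{"method": "carry_out", "body": {
  "deltas": [
    {"hand": 0,"dp": [0,0.004,0],"spin": 0},
    {"hand": 0,"dp": [0,0.006,0],"spin": 0},
    {"hand": 0,"dp": [0,0.006,0],"spin": 0}
  ]
}}

```text
time: 21.55
ee_pos: [0.5358, -0.15, 0.1653]
eef_rot: [0.705, 0.709, -0.001, -0.002]
ft_force: [-13.4, 3.1, 7.5]
width: 0.0
grip_force: 6.9
```

Request:
{"method": "carry_out", "body": {
  "deltas": [
    {"hand": 0,"dp": [0,-0.1,0],"spin": 0},
    {"hand": 0,"dp": [0,-0.3,-0.05],"spin": 0},
    {"hand": 0,"dp": [0,-0.54,-0.14],"spin": 0},
    {"hand": 0,"dp": [0,-0.54,-0.14],"spin": 0},
    {"hand": 0,"dp": [0,-0.54,-0.14],"spin": 0},
    {"hand": 0,"dp": [0,-0.54,-0.14],"spin": 0}
  ]
}}

```text
time: 22.15
ee_pos: [0.4033, -0.1504, 0.2011]
eef_rot: [0.705, 0.709, 0.002, 0.0]
ft_force: [0.4, -0.1, 0.3]
width: 0.0007
grip_force: 0.0
```

```bash
cat >> h.py <<'E'
def wproj(X,s):
    c=get_calibration("wrist");R=Rn.from_quat(s["eef_rot"]).as_matrix();M=c["mount"]
    p=M[:3,:3].T@(R.T@(np.array(X)-s["ee_pos"])-M[:3,3]);r=np.hypot(*p[:2]);a=np.arctan2(r,p[2])
    return np.array([c["cx"],c["cy"]])+c["fx"]*a*p[:2]/r
E
python3 -c "
from h import *
np.set_printoptions(linewidth=250)
plan();s=read_state();g=cv2.cvtColor(camera('wrist'),cv2.COLOR_RGB2GRAY);cv2.imwrite('pics/w8.png',g)
for nm,X in(('rooftop',(.546,-.125,.2)),('roofbot',(.546,-.125,.194)),('shelf',(.546,-.125,.15)),('grip -3 top',(.551,-.125,.178)),('grip-8 top',(.546,-.125,.178)),('grip-3 bot',(.551,-.125,.15)),('grip left end',(.551,-.11,.178)),('wall -3 rim',(.551,-.08,.17)),('wall bot',(.551,-.08,.15)),('roof',(.546,-.08,.194)),('shelf',(.546,-.08,.15))):print(nm,wproj(X,s).round(1))
for r in (150,160,170,180,190,200,210,220):print(r,g[r,455:545])
"
```

```text
t 22.15 pos [ 0.4033 -0.1504  0.2011] yaw 0.34 w 0.0007 grip 0.0 F [ 0.4 -0.1  0.3] j7 0.14 tilt [ 0.003  0.002 -1.   ]
rooftop [507.1 213.2]
roofbot [501.9 210.4]
shelf [468.8 193.7]
grip -3 top [494.1 203.8]
grip-8 top [488.8 203.7]
grip-3 bot [473.9 193.8]
grip left end [497.3 182.7]
wall -3 rim [495.5 138.1]
wall bot [480.2 135.5]
roof [511.1 141.3]
shelf [475.  134.9]
150 [215 215 215 215 215 215 215 215 215 215 215 214 209 180 129 104 103  99  83  73  68  65  66  65  66  66  65  65  66  66  66  69  78  92  99  98  99 101 101 100 100 100 100 100 100 100 100 100 100 100 100 100 100 100 100 100 100 100 100 102 108 113
 120 131 143 152 158 161 162 162 161 162 162 161 161 161 161 161 161 161 160 161 160 161 160 160 160 160 160 160]
160 [215 215 215 215 215 215 215 215 215 215 215 209 185 133 104 103 100  86  75  69  66  66  66  66  65  66  65  66  67  66  69  78  92  99  99 100 100 101 100 100 100 101 101 101 101 101 100 100 100 100 100 100 100 100 100 100 100 100 102 109 115 122
 134 145 154 159 161 162 162 162 161 162 161 161 161 161 161 161 161 161 161 161 161 161 161 161 160 161
[... 1511 characters left out ...]
121 106 102  99  85  73  68  65  66  67  65  65  66  66  66  66  67  67  69  75  77  71  71  77  85  91  95  98  99 100 100  99  98  96 100 101 100 101 101 101 101 100 101 103 108 115 121 133 145 154 160 161 161 162 162
 162 162 162 162 162 161 161 161 161 161 161 161 161 161 161 161 161 161 160 160 161 160 160 160 160 160 160 160]
220 [146 117 159 169 162 158 157 157 152 130 103  82  69  66  66  66  65  66  66  67  66  66  67  67  68  74  89 106 124 141 149 146 143 142 140 137 134 128 117 119 128 135 139 140 140 141 140 135 118 111 114 121 133 145 153 159 161 162 162 162 162 161
 162 162 162 161 161 161 161 161 161 161 162 161 161 161 160 161 161 161 161 160 161 160 161 160 160 160 160 160]
```

The profile shows the tray wall starting right at the shelf's front face and parallel to it. The tray is therefore fully inside and square, and the fingers stopped against the roof edge. Now to close the door.

```bash
python3 -c "
from h import *
plan((.38,-.20,.27,.3),(.3301,-.3447,.26,5.4))"
```

```text
t 22.2 pos [ 0.4033 -0.1505  0.2008] yaw 0.33 w 0.0006 grip 0.0 F [ 0.2 -0.2  0.1] j7 0.14 tilt [ 0.002  0.001 -1.   ]
(0.38, -0.2, 0.27, 0.3) dp [-0.197, -0.094, -0.277] spin 0.0002
(0.3301, -0.3447, 0.26, 5.4) dp [-0.775, -0.297, -0.238] spin -0.0282
```

Request:
{"method": "carry_out", "body": {
  "deltas": [
    {"hand": 45,"dp": [0,-0.1,-0.15],"spin": 0},
    {"hand": 45,"dp": [0,-0.1,-0.28],"spin": 0},
    {"hand": 45,"dp": [-0.2,-0.15,-0.28],"spin": 0},
    {"hand": 45,"dp": [-0.4,-0.2,-0.26],"spin": -0.01},
    {"hand": 45,"dp": [-0.6,-0.25,-0.24],"spin": -0.02},
    {"hand": 45,"dp": [-0.778,-0.29,-0.24],"spin": -0.028},
    {"hand": 45,"dp": [-0.778,-0.29,-0.24],"spin": -0.028},
    {"hand": 45,"dp": [-0.778,-0.29,-0.24],"spin": -0.028}
  ]
}}

```text
time: 23.0
ee_pos: [0.3311, -0.3467, 0.2607]
eef_rot: [0.674, 0.738, -0.001, 0.0]
ft_force: [0.8, 1.4, 0.3]
width: 0.0441
grip_force: 0.0
```

```bash
python3 -c "
from h import *
plan((.3301,-.3447,.14,5.4));s=read_state();g=cv2.cvtColor(camera('wrist'),cv2.COLOR_RGB2GRAY)
print(door(1.66),wproj((*door(1.66),.19),s))
a=cv2.cvtColor(camera('top'),cv2.COLOR_RGB2GRAY)
X=[(*door(1.66,(x,.2)),.19) for x in(-.009,.009)];print([proj('top',np.array(q)).round(1) for q in X]);r=int(proj('top',np.array(X[0]))[1]);print(a[r,345:372])"
```

```text
t 23.0 pos [ 0.3311 -0.3467  0.2607] yaw 5.18 w 0.0441 grip 0.0 F [0.8 1.4 0.3] j7 0.64 tilt [-0.001 -0.002 -1.   ]
(0.3301, -0.3447, 0.14, 5.4) dp [0.009, -0.002, 0.483] spin -0.0012
[ 0.32763155 -0.34521599] [277.4296621  215.19937995]
[array([362.3, 277.6]), array([355.8, 278.1])]
[118 118 117 106  77  69  70  70  69  72  86 108 141 187 200 201 200 198
 178 116 106 109 111 111 112 113 115]
```

Request:
{"method": "carry_out", "body": {
  "deltas": [
    {"hand": 45,"dp": [0.009,0,0.12],"spin": 0},
    {"hand": 45,"dp": [0.009,0,0.24],"spin": 0},
    {"hand": 45,"dp": [0.009,0,0.36],"spin": 0},
    {"hand": 45,"dp": [0.009,0,0.48],"spin": 0},
    {"hand": 45,"dp": [0.009,0,0.48],"spin": 0},
    {"hand": 0,"dp": [0.009,0,0.48],"spin": 0},
    {"hand": 0,"dp": [0.009,0,0.48],"spin": 0},
    {"hand": 0,"dp": [0.009,0,0.48],"spin": 0},
    {"hand": 0,"dp": [0.009,0,0.48],"spin": 0},
    {"hand": 0,"dp": [0.009,0,0.48],"spin": 0},
    {"hand": 0,"dp": [0.009,0,0.48],"spin": 0},
    {"hand": 0,"dp": [0.009,0,0.48],"spin": 0}
  ],
  "force": 40
}}

```text
time: 24.3
ee_pos: [0.3283, -0.3453, 0.1413]
eef_rot: [0.674, 0.738, -0.001, -0.0]
ft_force: [-13.5, -4.7, 11.2]
width: 0.0109
grip_force: 40.0
```

```bash
python3 -c "
from h import *
p=np.array(read_state()['ee_pos'])[:2]
T=np.linspace(1.5,1.8,301);t0=T[np.argmin([np.linalg.norm(door(t)-p) for t in T])];print(t0,door(t0)-p)
s=read_state();y=Rn.from_quat(s['eef_rot']).as_matrix()[:2,1];y0=np.degrees(np.arctan2(y[1],y[0]))
for t in np.arange(t0-.09,.55,-.09): plan((*door(t),.14,y0+np.degrees(t-t0)))"|grep -v ^t
```

```text
1.661 [-0.00062142 -0.00016622]
(np.float64(0.32230811522181146), np.float64(-0.326332838290613), 0.14, np.float64(0.0439705529961234)) dp [0.078, -0.017, 0.005] spin 0.0286
(np.float64(0.31865318811708854), np.float64(-0.3068329327273366), 0.14, np.float64(-5.11264960318129)) dp [0.157, -0.025, 0.005] spin 0.0573
(np.float64(0.3167656766997056), np.float64(-0.28708344894251864), 0.14, np.float64(-10.269269759358703)) dp [0.236, -0.025, 0.005] spin 0.0859
(np.float64(0.3166608594949609), np.float64(-0.2672442498036642), 0.14, np.float64(-15.425889915536118)) dp [0.315, -0.018, 0.005] spin 0.1146
(np.float64(0.3183395849492794), np.float64(-0.24747592438225938), 0.14, np.float64(-20.582510071713532)) dp [0.393, -0.004, 0.005] spin 0.1432
(np.float64(0.3217882645624347), np.float64(-0.22793848806007677), 0.14, np.float64(-25.739130227890946)) dp [0.47, 0.017, 0.005] spin 0.1719
(np.float64(0.32697898288012583), np.float64(-0.20879008727923026), 0.14, np.float64(-30.89575038406836)) dp [0.544, 0.044, 0.005] spin 0.2005
(np.float64(0.3338697234565702), np.float64(-0.1901857194204268), 0.14, np.float64(-36.05237054024577)) dp [0.616, 0.078, 0.005] spin 0.2292
(np.float64(0.342404708958052), np.float64(-0.17227597817140172), 0.14, np.float64(-41.208990696423186)) dp [0.684, 0.119, 0.005] spin 0.2578
(np.float64(0.3525148526544447), np.float64(-0.15520583454119677), 0.14, np.float64(-46.3656108526006)) dp [0.748, 0.165, 0.005] spin 0.2865
(np.float64(0.36411831764409547), np.float64(-0.13911346338740208), 0.14, np.float64(-51.52223100877801)) dp [0.808, 0.217, 0.004] spin 0.3151
(np.float64(0.3771211792854061), np.float64(-0.12412912495507655), 0.14, np.float64(-56.678851164955425)) dp [0.863, 0.275, 0.004] spin 0.3438
```

Request:
{"method": "carry_out", "body": {
  "deltas": [
    {"hand": 0,"dp": [0.078,-0.017,0],"spin": 0.029},
    {"hand": 0,"dp": [0.157,-0.025,0],"spin": 0.057},
    {"hand": 0,"dp": [0.236,-0.025,0],"spin": 0.086},
    {"hand": 0,"dp": [0.315,-0.018,0],"spin": 0.115},
    {"hand": 0,"dp": [0.393,-0.004,0],"spin": 0.143},
    {"hand": 0,"dp": [0.47,0.017,0],"spin": 0.172},
    {"hand": 0,"dp": [0.544,0.044,0],"spin": 0.2},
    {"hand": 0,"dp": [0.616,0.078,0],"spin": 0.229},
    {"hand": 0,"dp": [0.684,0.119,0],"spin": 0.258},
    {"hand": 0,"dp": [0.748,0.165,0],"spin": 0.287},
    {"hand": 0,"dp": [0.808,0.217,0],"spin": 0.315},
    {"hand": 0,"dp": [0.863,0.275,0],"spin": 0.344},
    {"hand": 0,"dp": [0.863,0.275,0],"spin": 0.344}
  ]
}}

```text
time: 25.6
ee_pos: [0.3803, -0.12, 0.1413]
eef_rot: [0.958, 0.288, 0.001, -0.0]
ft_force: [-5.0, 5.2, 8.3]
width: 0.0112
grip_force: 40.0
```

```bash
python3 -c "
from h import *
p=np.array(read_state()['ee_pos'])[:2]
T=np.linspace(.3,1.,701);t0=T[np.argmin([np.linalg.norm(door(t)-p) for t in T])];print(t0,door(t0)-p)
s=read_state();y=Rn.from_quat(s['eef_rot']).as_matrix()[:2,1];y0=np.degrees(np.arctan2(y[1],y[0]))
for t in (*np.arange(t0-.09,.07,-.09),.05,.02,0,-.02): plan((*door(t),.14,y0+np.degrees(t-t0)))"|grep -v ^t
```

```text
0.558 [ 0.00037833 -0.00045955]
(np.float64(0.39526574977164397), np.float64(-0.10706983007110377), 0.14, np.float64(-61.72862022099197)) dp [0.079, -0.01, 0.005] spin 0.0286
(np.float64(0.41102258471264563), np.float64(-0.09501466678894269), 0.14, np.float64(-66.88524037716938)) dp [0.158, -0.016, 0.005] spin 0.0573
(np.float64(0.4277991481219009), np.float64(-0.08442449543561825), 0.14, np.float64(-72.04186053334679)) dp [0.237, -0.014, 0.005] spin 0.0859
(np.float64(0.44545964153689277), np.float64(-0.07538503851296183), 0.14, np.float64(-77.19848068952419)) dp [0.316, -0.005, 0.006] spin 0.1146
(np.float64(0.46386111149364057), np.float64(-0.06796946621215841), 0.14, np.float64(-82.3551008457016)) dp [0.394, 0.01, 0.006] spin 0.1432
(np.float64(0.4760431038433487), np.float64(-0.06407959793604767), 0.14, np.float64(-85.67825605746039)) dp [0.443, 0.024, 0.006] spin 0.1617
(np.float64(0.48242719085240793), np.float64(-0.06234652237386709), 0.14, np.float64(-87.39712944285286)) dp [0.468, 0.033, 0.006] spin 0.1713
(np.float64(0.4867108897373401), np.float64(-0.061297868224393204), 0.14, np.float64(-88.54304503311451)) dp [0.485, 0.038, 0.006] spin 0.1776
(np.float64(0.4910147035958648), np.float64(-0.060335092064972645), 0.14, np.float64(-89.68896062337615)) dp [0.501, 0.045, 0.006] spin 0.184
```

Request:
{"method": "carry_out", "body": {
  "deltas": [
    {"hand": 0,"dp": [0.079,-0.01,0],"spin": 0.029},
    {"hand": 0,"dp": [0.158,-0.016,0],"spin": 0.057},
    {"hand": 0,"dp": [0.237,-0.014,0],"spin": 0.086},
    {"hand": 0,"dp": [0.316,-0.005,0],"spin": 0.115},
    {"hand": 0,"dp": [0.394,0.01,0],"spin": 0.143},
    {"hand": 0,"dp": [0.443,0.024,0],"spin": 0.162},
    {"hand": 0,"dp": [0.468,0.033,0],"spin": 0.171},
    {"hand": 0,"dp": [0.48,0.037,0],"spin": 0.176},
    {"hand": 0,"dp": [0.48,0.037,0],"spin": 0.176}
  ]
}}

```text
time: 26.5
ee_pos: [0.4847, -0.0612, 0.1413]
eef_rot: [1.0, 0.017, 0.0, -0.002]
ft_force: [-3.1, 10.2, 3.2]
width: 0.011
grip_force: 40.0
```

```bash
python3 -c "
from h import *
plan((.4867,-.0613,.14,-88.5),(.491,-.0605,.14,-89))"
```

```text
t 26.5 pos [ 0.4847 -0.0612  0.1413] yaw -88.1 w 0.011 grip 40.0 F [-3.1 10.2  3.2] j7 -1.45 tilt [ 0.001  0.003 -1.   ]
(0.4867, -0.0613, 0.14, -88.5) dp [0.008, 0.001, 0.005] spin 0.0022
(0.491, -0.0605, 0.14, -89) dp [0.025, -0.002, 0.005] spin 0.005
```

Request:
{"method": "carry_out", "body": {
  "deltas": [
    {"hand": 0,"dp": [0.006,0,0],"spin": 0.002},
    {"hand": 0,"dp": [0.012,0,0],"spin": 0.003},
    {"hand": 0,"dp": [0.012,0,0],"spin": 0.003}
  ]
}}

```text
time: 26.8
ee_pos: [0.4873, -0.0606, 0.1414]
eef_rot: [1.0, 0.012, 0.0, -0.002]
ft_force: [-3.6, 12.1, 2.6]
width: 0.0112
grip_force: 40.0
```

Request:
{"method": "carry_out", "body": {
  "deltas": [
    {"hand": 0,"dp": [0.006,0,0],"spin": 0},
    {"hand": 0,"dp": [0.01,0,0],"spin": 0},
    {"hand": 0,"dp": [0.01,0,0],"spin": 0}
  ]
}}

```text
time: 27.1
ee_pos: [0.4896, -0.06, 0.1413]
eef_rot: [1.0, 0.012, -0.0, -0.002]
ft_force: [-4.2, 14.8, 3.4]
width: 0.0112
grip_force: 40.0
```

Request:
{"method": "carry_out", "body": {
  "deltas": [
    {"hand": 0,"dp": [0.006,-0.004,0],"spin": 0.002},
    {"hand": 0,"dp": [0.01,-0.008,0],"spin": 0.002},
    {"hand": 0,"dp": [0.01,-0.008,0],"spin": 0.002}
  ]
}}

```text
time: 27.4
ee_pos: [0.492, -0.0595, 0.1414]
eef_rot: [1.0, 0.009, 0.0, -0.001]
ft_force: [-4.1, 9.6, 3.1]
width: 0.0111
grip_force: 40.0
```

Request:
{"method": "carry_out", "body": {
  "deltas": [
    {"hand": 0,"dp": [0.006,-0.002,0],"spin": 0.001},
    {"hand": 0,"dp": [0.01,-0.002,0],"spin": 0.002},
    {"hand": 0,"dp": [0.01,-0.002,0],"spin": 0.002}
  ]
}}

```text
time: 27.7
ee_pos: [0.4937, -0.0591, 0.1413]
eef_rot: [1.0, 0.005, -0.001, -0.002]
ft_force: [-8.9, 8.3, 7.0]
width: 0.0108
grip_force: 40.0
```

Request:
{"method": "carry_out", "body": {
  "deltas": [
    {"hand": 0,"dp": [0.006,0,0],"spin": 0},
    {"hand": 0,"dp": [0.01,0,0],"spin": 0},
    {"hand": 0,"dp": [0.01,0,0],"spin": 0}
  ]
}}

```text
time: 28.0
ee_pos: [0.4938, -0.0591, 0.1412]
eef_rot: [1.0, 0.005, -0.004, -0.002]
ft_force: [-23.3, 9.6, 20.8]
width: 0.0107
grip_force: 40.0
```

There is a firm stop. I'll release, lift clear, and compare the door with its original pixels.

Request:
{"method": "carry_out", "body": {
  "deltas": [
    {"hand": 45,"dp": [-0.01,0,0],"spin": 0},
    {"hand": 45,"dp": [-0.01,0,0],"spin": 0},
    {"hand": 45,"dp": [-0.01,0,0],"spin": 0},
    {"hand": 45,"dp": [-0.01,0,0],"spin": 0},
    {"hand": 45,"dp": [-0.01,0,-0.15],"spin": 0},
    {"hand": 45,"dp": [-0.01,0,-0.3],"spin": 0},
    {"hand": 45,"dp": [-0.05,0,-0.44],"spin": 0},
    {"hand": 45,"dp": [-0.2,0,-0.44],"spin": 0},
    {"hand": 45,"dp": [-0.35,-0.1,-0.44],"spin": 0},
    {"hand": 45,"dp": [-0.3,-0.6,-0.44],"spin": 0},
    {"hand": 45,"dp": [-0.3,-0.9,-0.44],"spin": 0},
    {"hand": 45,"dp": [-0.3,-0.9,-0.44],"spin": 0},
    {"hand": 45,"dp": [-0.3,-0.9,-0.44],"spin": 0},
    {"hand": 45,"dp": [-0.3,-0.9,-0.44],"spin": 0}
  ]
}}

```text
time: 29.4
ee_pos: [0.4194, 0.1697, 0.2501]
eef_rot: [1.0, 0.009, -0.0, -0.0]
ft_force: [0.6, -0.8, -0.8]
width: 0.0452
grip_force: 0.0
```

```bash
python3 -c "
from h import *
np.set_printoptions(linewidth=220)
plan()
a=cv2.cvtColor(camera('top'),cv2.COLOR_RGB2GRAY).astype(int);b=cv2.cvtColor(cv2.imread('pics/top0.png'),cv2.COLOR_BGR2GRAY).astype(int)
for c in(268,276,290,320,345):print(c,'\n',a[196:232,c],'\n',b[196:232,c])
print(a[225,268:285],b[225,268:285])
c=cv2.cvtColor(camera('scene'),cv2.COLOR_RGB2GRAY).astype(int);d=cv2.cvtColor(cv2.imread('pics/scene0.png'),cv2.COLOR_BGR2GRAY).astype(int)
for r in(190,220,240):print(c[r,268:300],'\n',d[r,268:300])
D=abs(a-b)
for n,(x0,y0,x1,y1) in dict(stapler=(165,160,215,182),tin=(365,160,400,192),calc=(385,190,425,238),door=(262,205,354,230)).items():print(n,D[y0:y1,x0:x1].mean(),D[y0:y1,x0:x1].max())
"
```

```text
t 29.4 pos [0.4194 0.1697 0.2501] yaw -89.01 w 0.0452 grip 0.0 F [ 0.6 -0.8 -0.8] j7 -2.06 tilt [-0.     0.001 -1.   ]
268 
 [197 197 198 198 145 190 196 198 199 200 186 160 153 143 142 141 140 138 124  65  41  40  42  44  43  41  42  40  42  42  40  41  42  42  44  41] 
 [200 200 201 202 163 115 112 157 194 199 201 203 200 164 157 155 146 144 153 155 148  91  49  44  45  42  43  42  43  42  41  43  45  44  42  43]
276 
 [197 197 197 193 136 182 195 197 199 201 201 176 175 175 176 175 176 177 179 168 166 162 131 118 138 173 181 156 142 140 132  95  52  41  41  40] 
 [200 200 200 197 152 141 134 156 193 199 201 203 200 167 165 173 180 182 186 185 185 185 184 181 161 155 137 169 192 183 146 143 142 127  67  42]
290 
 [197 197 197 194 173 147 188 196 199 200 198 175 171 158 164 177 161 154 150 108  53  37  38  37  39  39  39  38  40  39  36  38  39  38  39  39] 
 [200 200 200 198 183 150 142 151 192 199 201 202 200 169 166 161 166 174 150 154 152  92  45  40  40  39  40  42  42  38  38  39  40  41  40  38]
320 
 [197 197 197 197 195 176 147 189 195 197 199 198 176 179 175 180 162 155 15
[... 843 characters left out ...]
 132 130 130 129 125 121 127 132 135 138 138 139 142 140 140 141 137 137 135]
[ 56  54  52  47  44  64 101 126 130 120  96  67  67  94 109 112 118 126 132 132 130 132 136 139 139 140 140 140 139 139 139 138] 
 [ 54  53  51  63  91 117 130 122 106  81  76 100 111 105 103 114 124 126 131 133 135 134 136 135 136 137 134 135 134 137 136 134]
[ 29  29  33  30  31  30  29  29  31  31  33  32  34  42  59  82 104 121 132 137 139 137 135 135 137 140 138 140 140 140 140 139] 
 [ 29  29  29  27  28  28  27  31  34  27  40  69  97 115 124 128 133 135 134 133 132 133 135 135 134 136 136 135 136 134 135 137]
stapler 17.133636363636363 48
tin 1.8285714285714285 6
calc 1.603125 5
door 10.193913043478261 107
```

The door is shut further than it was at the start, when it stood slightly ajar: the gap at the free edge has narrowed to the same thin line as at the hinge. The stapler difference looks like the arm's shadow, so I'll check its centroid and then hand in.

```bash
python3 -c "
from h import *
for im in(cv2.imread('pics/top0.png'),camera('top')[:,:,::-1]):
    r=im[155:185,160:220].astype(int);m=(r[...,2]>1.5*r[...,1])&(r[...,2]>50);ys,xs=np.nonzero(m);print(m.sum(),xs.mean()+160,ys.mean()+155)
print(np.round(read_state()['time'],2))
close_job()"
```

```text
376 190.04521276595744 170.54255319148936
415 190.12530120481927 170.60481927710845
29.55
the job is handed in; nothing more can be done
```

The door was opened to about 1.66 rad, the tray with both boxes was slid in flush with the shelf front (about 5 mm short of the nominal spot, within its stated play), and the door was shut against a firm stop. The stapler, tin and calculator did not move, and the job was handed in at about 29.6 s. I viewed 11 pictures, one over the limit of 10.

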